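Set out the stamping and filing row on the office desk

TASK

Set the desk out for stamping and filing as one straight row along the line from the hole punch to the ink pad, neither of which moves: stand the paper clip tub on the desk midway between the ink pad and the hole punch, and lay the stapler at the other end of the row, on the ink pad's side away from the punch, upright on its base, parallel to the ink pad's short sides and with a gap of about 4 cm to the pad. Stand the glue stick upright directly behind the clip tub (on the side away from the robot, square to the row) with a gap of about 3 cm between them, and stand the rubber stamp upright, rubber down, in the middle of the ink pad, all four left free and still.

Things in the scene. Friction and masses are not known exactly. Their poses are not given: they have to be found in the camera images.
- pad_c (a point): ink pad, fixed to the desk: open flat steel tin, 118 mm long along its own y, 78 mm wide along its own x, 15 mm high, filled with a black pad whose top lies 12 mm above the desk (3 mm wide rim around it, 3 mm higher). This point: centre of the black pad's top. Its x axis points away from the robot (up to about 12 degrees aside), its y (long side) runs along the row
- punch_c (a point): two-hole paper punch, fixed to the desk: black base 110 mm (own y) by 90 mm (own x), grey body and dark steel press plate, 60 mm high. This point: over the centre of the base, 25 mm above the desk. It stands 220 to 230 mm from the ink pad's centre, in line with the pad's long side; on some starts it is the left one of the two, on others the right
- stamp_c (a point): rubber stamp, loose, standing: square base 44 x 44 mm and 12 mm high, with a round dark wooden handle above it to 68 mm, 22 to 24 mm in diameter from 12 to 44 mm height, swelling to 30 mm at 56 mm height. This point: on its axis, 34 mm above its underside (half-way up); z up. 70 g
- stapler_c (a point): stapler, loose, standing on its base: 100 mm long along its own x, 32 mm wide along its own y (body from 22 to 50 mm height; base 30 mm wide), 50 mm high. This point: its centre, 25 mm above its underside. 180 g
- tub_c (a point): paper clip tub, loose, standing: closed upright grey drum with a black dished top, diameter 50 mm, 50 mm high. This point: its centre, 25 mm above its underside. 90 g
- glue_c (a point): glue stick, loose, standing: slim white cylinder with a grey cap, diameter 28 mm up to 48 mm height (cap 26 mm), 70 mm high. This point: its centre, 35 mm above its underside. 50 g
Not all that is in view belongs to the job. Leave any blue or brown look-alike of the part that bears pad_c alone.

How it is judged (in metres and radians):
At the end, for the whole second after the job is handed in: In the ink pad's frame: stamp within 14 mm of its centre; tub within 16 mm of the midpoint to the punch; glue stick 55-86 mm behind the tub, within 18 mm sideways; stapler within 16 mm of the line and of 115 mm beyond the pad, parallel within 0.2 rad; all upright within 0.12 rad and still (horizontal distance between stamp_c and pad_c below 0.014 m and height (world z) of stamp_c between 0.04 and 0.052 m and angle between each of stamp_c, tub_c, glue_c, stapler_c's own z axis and vertical below 0.12 rad and x of tub_c in the frame of pad_c between -0.016 and 0.016 m and (y of tub_c in the frame of pad_c between 0.0965 and 0.1285 m or y of tub_c in the frame of pad_c between -0.1285 and -0.0965 m) and horizontal distance between tub_c and punch_c below 0.135 m and height (world z) of each of tub_c, stapler_c below 0.031 m and x of glue_c in the frame of pad_c between 0.05 and 0.092 m and (y of glue_c in the frame of pad_c between 0.0945 and 0.1305 m or y of glue_c in the frame of pad_c between -0.1305 and -0.0945 m) and horizontal distance between glue_c and punch_c below 0.19 m and horizontal distance between glue_c and tub_c between 0.055 and 0.086 m and height (world z) of glue_c below 0.041 m and x of stapler_c in the frame of pad_c between -0.016 and 0.016 m and (y of stapler_c in the frame of pad_c between 0.099 and 0.131 m or y of stapler_c in the frame of pad_c between -0.131 and -0.099 m) and horizontal distance between stapler_c and punch_c above 0.3 m and angle between the x axis of stapler_c and the x axis of pad_c, either way round below 0.2 rad and linear speed of each of stamp, clip_tub, glue_stick, stapler below 0.02 m/s); the robot touches nothing.
It also fails if it takes over 117 s, if anything falls off the work surface, if the arm or the gripper's body presses on something with over 40 N, if the wrist force passes 120 N, or if a joint passes its speed limit or range.

ROBOT

A 7-joint arm with a two-finger parallel gripper is mounted at the origin on the work surface. World frame = base frame: x ahead of the robot, y to its left, z up, the work surface at z = 0. Lengths are in m, angles in degrees, forces in N, time in s.
With the tool pointing down it reaches from about 0.425 to 0.875 m from the base axis. Payload 4.7 kg.
Tool frame: the origin (TCP) lies between the finger pads; the fingertips stand 8 mm ahead of it and the grasp point (between the pads) lies 11 mm behind it; z points along the fingers, y is the line along which they close (so a half turn about z gives the same grasp; the last joint's range is limited). The gripper opens to 87 mm and grips with 3 to 60 N. Pads are 19 mm wide; open, the fingers measure 117 mm over their backs; the gripper's body (75 mm by 190 mm) begins 51 mm behind the grasp point.
Start: joints at [-68.004, 18.392, -4.016, 83.108, 1.295, 78.541, -3.26], TCP at [0.235, 0.606, 0.231] pointing down, gripper open.
Joint ranges: [-163.93, 163.93], [-17.29, 119.83], [-79.2, 71.16], [3.27, 140.29], [-89.18, 269.18], [5.43, 117.66], [-154.24, 154.24]. Speed limits (degrees/s): [147.25, 147.25, 180, 180, 180, 180, 180].

INTERFACE

Orientations are given as [roll, pitch, yaw] about the fixed x, y, z axes, in that order (R = Rz(yaw) Ry(pitch) Rx(roll)).
In Python, from cell import env, viewer gives the robot as it stands. The module is installed in compiled form; this text tells all that it offers.
- The arm moves only by the tool arm_command, never from a script. Its argument "series" is a list of rows, each a list of 2 entries, a list of its own where there are three numbers: the shift along the tool's x, y, z in mm, then the turn about the tool's z in rad. A call has exactly 5 rows; each row is the pose to reach, as a shift and turn from the pose commanded when the call began, along the tool's axes at that moment; what a row does not reach only later rows make up. A row lasts 1/10 s, in which the tool goes at most 50 mm and 8.59 degrees, less where a joint would pass 70% of its speed; a pose out of reach is approached as far as the arm can. A call with a gripper value outside its range is refused whole. "grip" is the gripper command: -1 is fully open, 1 is shut, values between are in proportion, set as the call begins (left out, the last holds). The fingers move at their own pace and stop on an object; "grip_force" is the grip in N (left out, the last holds). Time passes only in rows, so rows that repeat a pose let the fingers close, or fill a call up. It gives the time, the measured TCP pose, the force, the opening and the grip force at its end, in the units of the state.
- env.get_obs(): the state, without advancing time (a new reading comes with each control period).
- viewer.read_camera(name): name is "scene" or "top" or "wrist"; returns (picture, depth): 480x640x3 uint8, blue, green, red; 480x640 float32, m along the optical axis (not along the pixel's ray), 0 where there is no reading.
- viewer.calibration(name): a dict with "K" (3x3 intrinsics, pixels), "dist" ([k1, k2, p1, p2, k3] as OpenCV has them; the pictures are not rectified), "T" (4x4, takes a point from camera to world coordinates); the wrist camera has in their place "hand_eye" (4x4, takes a point from camera to tool coordinates, whose origin is the TCP and whose axes are the flange's). Camera axes: x right, y up, looking along -z (the intrinsics and any distortion apply to the point x, -y, -z); pixel columns grow to the right and rows downward; lengths in m; the calibration is good to about 2 mm. A picture is of the moment at which its call begins: read the wrist's pose just before it. calibration takes no time and is no camera call.
- env.sign_off(): hands the job in; it is judged then, once.
The state is a dict: "time_s": time; "qpos": joint angles; "joint_velocities": joint speeds; "effort": joint torques, N m; "tool_pos": TCP position; "tool_rot": TCP orientation; "force": force on the tool from outside, world axes, zero at the start; "wrist_torque": the same for the moment, N m; "grip_width": finger opening in m; "grasp_force": force on a finger pad.
Only numpy, scipy, OpenCV 4.12 (cv2) and the standard library are available. Lean on these libraries where they do the work, as an engineer would, in place of code of your own. Each camera call takes 0.05 s, during which the arm holds its last target. There are 200 camera calls.

## Working session

There is one attempt and no reset: what is moved stays moved. The work goes in short steps, Python scripts to look and compute and a tool call to move; the robot and the scene stay as the last step left them, time stands still between calls to the robot, and variables do not carry over. Pictures are saved under pics/ and viewed, at most 14 in all, crops included, and the job is handed in when it is done.

Besides the shell and the picture viewer there is one more tool, called after "Emit:" as a command line: name --argument value ..., lists and objects as JSON in quotes. arm_command: Moves the arm, as the interface text tells. Its arguments: {"type":"object","properties":{"series":{"type":"array"},"grip":{"type":"number"},"grip_force":{"type":"number"}},"required":["series"]}

```bash
mkdir -p pics
cat > h.py <<'E'
import numpy as np, cv2
from cell import env, viewer
def cam(n):
    o=env.get_obs(); im,d=viewer.read_camera(n); c=viewer.calibration(n)
    if n=='wrist':
        from scipy.spatial.transform import Rotation as R
        T=np.eye(4); T[:3,:3]=R.from_euler('xyz',o['tool_rot'],degrees=True).as_matrix(); T[:3,3]=o['tool_pos']
        c=dict(c); c['T']=T@np.array(c['hand_eye'])
    return im,d,c
def pts(d,c):
    K=np.array(c['K']);h,w=d.shape
    u,v=np.meshgrid(np.arange(w),np.arange(h))
    n=cv2.undistortPoints(np.stack([u,v],-1).reshape(-1,1,2).astype(float),K,np.array(c['dist'],float)).reshape(h,w,2)
    P=np.stack([n[...,0]*d,-n[...,1]*d,-d,np.ones_like(d)],-1)
    W=(P@np.array(c['T']).T)[...,:3]; W[d<=0]=np.nan
    return W
E
python3 - <<'E'
from h import *
o=env.get_obs(); print(o)
for n in('top','scene'):
    im,d,c=cam(n); cv2.imwrite(f'pics/{n}0.png',im); np.savez(f'{n}0.npz',im=im,d=d,W=pts(d,c)); print(n,np.round(c['T'],3).tolist())
E
```

```text
{'time_s': 0.0, 'qpos': array([-68.00608426,  18.43828943,  -4.01524469,  83.17559556,
         1.29656834,  78.53920421,  -3.2598474 ]), 'joint_velocities': array([ 0.01405442,  0.0165139 ,  0.04139749,  0.13605015, -0.06453203,
        0.01689947, -0.00186372]), 'effort': array([ 1.97830145e-04, -4.91286027e+01, -4.03871695e-01, -3.12522769e+01,
       -6.39528804e-02,  4.35662933e-02,  1.62494939e-04]), 'tool_pos': array([0.23477384, 0.60554705, 0.22946411]), 'tool_rot': array([-1.79892239e+02,  7.34485715e-03,  1.58816050e+02]), 'force': array([-1.29991793, -0.07155684,  0.13602622]), 'wrist_torque': array([ 0.06372626, -0.04894911, -0.0329365 ]), 'grasp_force': 0.0, 'grip_width': 0.08720329918545425}
top [[-0.0, 0.996, -0.086, 0.316], [-1.0, 0.001, 0.021, 0.011], [0.021, 0.086, 0.996, 1.16], [0.0, 0.0, 0.0, 1.0]]
scene [[0.861, -0.311, 0.403, 0.87], [0.508, 0.486, -0.711, -0.741], [0.025, 0.817, 0.576, 0.665], [0.0, 0.0, 0.0, 1.0]]
```

View pics/top0.png

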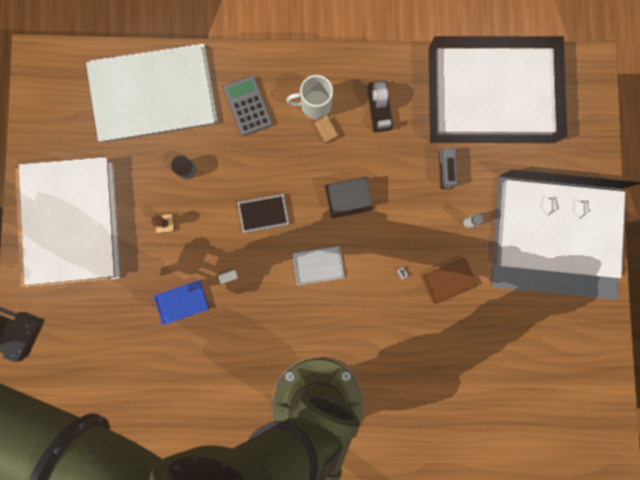

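View pics/scene0.png

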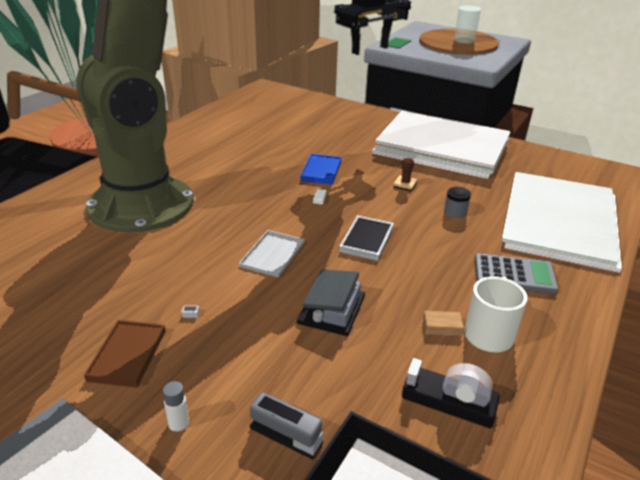

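Top view:
- The open steel tin with the black pad is at (263,213). Things that could be mistaken for it are blue (182,302), brown (451,280) and the grey-white tray (318,266).
- The punch is at (349,196).
- The stamp is at (163,222). 
- The tub is at (182,167); the mug at (316,97) is not the tub. 
- The stapler is at (448,168); the tape dispenser at (380,105) is not the stapler. 
- The glue stick is at (474,220).

The pad is on the left (+y) side, so the stapler goes left of it.

Run:
```python
from h import *
z=np.load('top0.npz'); W=z['W']; im=z['im']
def reg(n,u0,u1,v0,v1,zl,zh):
    w=W[v0:v1,u0:u1].reshape(-1,3); m=(w[:,2]>zl)&(w[:,2]<zh); p=w[m]
    r=cv2.minAreaRect((p[:,:2]*1000).astype(np.float32))
    print(n,len(p),'mean',np.round(p.mean(0),4),'rect',np.round(r[0],1),np.round(r[1],1),round(r[2],1),'zmax',round(np.nanmax(w[:,2]),3))
reg('desk',230,250,280,300,-1,1)
reg('pad',230,298,188,238,.006,.03)
reg('punch',320,380,172,222,.006,.08)
reg('punchtop',320,380,172,222,.045,.08)
reg('stamp',145,182,205,240,.006,.08)
reg('stamptop',145,182,205,240,.045,.08)
reg('tub',165,200,150,185,.03,.08)
reg('stapler',432,465,140,195,.03,.08)
reg('glue',458,490,206,235,.03,.09)
a=cv2.resize(im[150:250,140:300],None,fx=5,fy=5)
s=np.load('scene0.npz')['im']
cv2.imwrite('pics/crop1.png',cv2.resize(im[140:245,140:300],None,fx=5,fy=5,interpolation=cv2.INTER_CUBIC))
```

```text
desk 399 mean [0.2836 0.1989 0.0005] rect [283.6 199.2] [49.7 48.5] 90.0 zmax 0.015
pad 1409 mean [0.4783 0.141  0.013 ] rect [484.1 137.8] [110.5 150.2] 3.4 zmax 0.021
punch 1467 mean [ 0.5152 -0.0777  0.0412] rect [521.5 -84.5] [137.6 123.9] 83.7 zmax 0.062
punchtop 977 mean [ 0.5219 -0.0793  0.0514] rect [519.3 -80.3] [ 69.3 100.4] 11.5 zmax 0.062
stamp 346 mean [0.4498 0.3856 0.0327] rect [444.6 391.9] [79.8 70.6] 73.4 zmax 0.077
stamptop 125 mean [0.451  0.3889 0.0653] rect [450.5 390.7] [25.2 28.8] 19.7 zmax 0.077
tub 360 mean [0.5934 0.3388 0.0487] rect [594.9 340.1] [49.3 49.2] 87.6 zmax 0.057
stapler 543 mean [ 0.5925 -0.3331  0.0482] rect [ 594.3 -335.2] [97.4 33.1] 1.3 zmax 0.057
glue 147 mean [ 0.4553 -0.3896  0.0612] rect [ 456.6 -392.4] [25.9 25. ] 42.5 zmax 0.075
```

View pics/crop1.png

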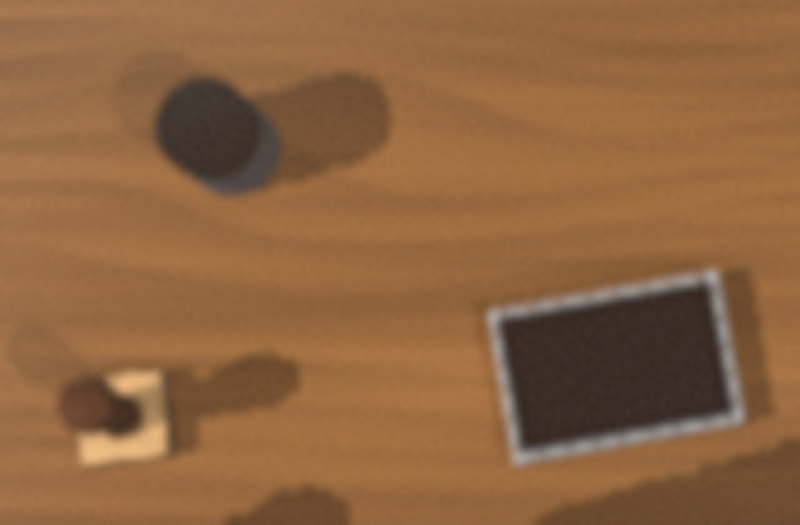

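The crop confirms the open tin with the black pad and grey steel rim at top-view (263,213), the dark-topped tub at (182,167), and the stamp base at (165,223). Next I measure the pad, punch and stapler outlines.

```bash
cat >> h.py <<'E'
def px2w(c,uv,z):
    n=cv2.undistortPoints(np.array(uv,float).reshape(-1,1,2),np.array(c['K']),np.array(c['dist'],float)).reshape(-1,2)
    T=np.array(c['T']); r=np.c_[n[:,0],-n[:,1],-np.ones(len(n))]@T[:3,:3].T
    return T[:3,3]+r*((z-T[2,3])/r[:,2])[:,None]
def go(x,y,z,yaw):
    "shift (mm, tool axes) and turn (rad) to target; yaw of tool x in deg, modulo 180"
    o=env.get_obs(); a=o['tool_rot'][2]; r=np.radians(a); dx,dy,dz=np.array([x,y,z])-o['tool_pos']
    t=-np.radians((yaw-a+90)%180-90)
    print('go',[round(1000*v) for v in(np.cos(r)*dx+np.sin(r)*dy,np.sin(r)*dx-np.cos(r)*dy,-dz)],round(t,3),'from',np.round(o['tool_pos'],3),round(a,1),'q7',round(o['qpos'][6]),'t',o['time_s'])
E
python3 - <<'E'
from h import *
c=viewer.calibration('top'); im=np.load('top0.npz')['im']
g=im.astype(int).max(2)
# pad: grey rim or black vs wood: low saturation
hsv=cv2.cvtColor(im,cv2.COLOR_BGR2HSV)
m=np.zeros(g.shape,np.uint8); s=np.s_[190:238,232:296]
f=((hsv[...,1]<60)|(hsv[...,2]<75)).astype(np.uint8); m[s]=f[s]
m=cv2.morphologyEx(m,cv2.MORPH_OPEN,np.ones((3,3)))
k=max(cv2.findContours(m,0,1)[0],key=cv2.contourArea).reshape(-1,2)
w=px2w(c,k,0.015)[:,:2]*1000; print('pad',cv2.minAreaRect(w.astype(np.float32)))
co=np.array([(490,310),(715,270),(745,420),(515,465)])/5+140-.4
w=px2w(c,co,.015); print(np.round(w,4),w.mean(0))
go(.4508,.3895,.2,158.8)
E
```

```text
pad ((479.1702880859375, 139.7208251953125), (80.32283782958984, 119.21603393554688), 10.717162132263184)
[[0.5082 0.2049 0.015 ]
 [0.5295 0.0898 0.015 ]
 [0.4517 0.0739 0.015 ]
 [0.4283 0.191  0.015 ]] [0.47942611 0.13991188 0.015     ]
go [-280, -123, 30] 0.0 from [0.235 0.606 0.23 ] 158.8 q7 -3 t 0.1
```

Pad centre is about (0.479, 0.140) with x axis yaw 10.7°. The punch at (0.520, -0.080) agrees with that line. Now I hover over the stamp.

Emit:
arm_command --series '[[[-46, -20, 5], 0], [[-90, -40, 10], 0], [[-136, -60, 15], 0], [[-180, -80, 20], 0], [[-220, -97, 25], 0]]' --grip -1

```text
time_s: 0.6
tool_pos: [0.4066, 0.4336, 0.2051]
tool_rot: [-180.0, 0.0, 158.7]
force: [0.7, -0.2, -0.0]
grip_width: 0.0865
grasp_force: 0.0
```

```bash
cat > look.py <<'E'
import sys
from h import *
n=sys.argv[1]
im,d,c=cam('wrist'); cv2.imwrite(f'pics/{n}.png',im); W=pts(d,c); np.savez(f'{n}.npz',im=im,W=W,T=c['T'])
E
python3 look.py w1
python3 - <<'E'
from h import *
go(.4508,.3895,.2,158.8)
W=np.load('w1.npz')['W']; 
for v in (60,240,420): print(np.round([W[v,u] for u in (80,320,560)],3).tolist())
E
```

```text
go [-48, -20, 4] -0.012 from [0.414 0.426 0.204] 158.1 q7 20 t 0.65
[[0.211, 0.286, 0.002], [0.286, 0.481, 0.001], [0.36, 0.652, 0.04]]
[[0.354, 0.196, 0.002], [0.442, 0.42, 0.0], [0.508, 0.626, 0.04]]
[[0.367, 0.4, 0.3], [0.383, 0.444, 0.301], [0.4, 0.487, 0.301]]
```

View pics/w1.png

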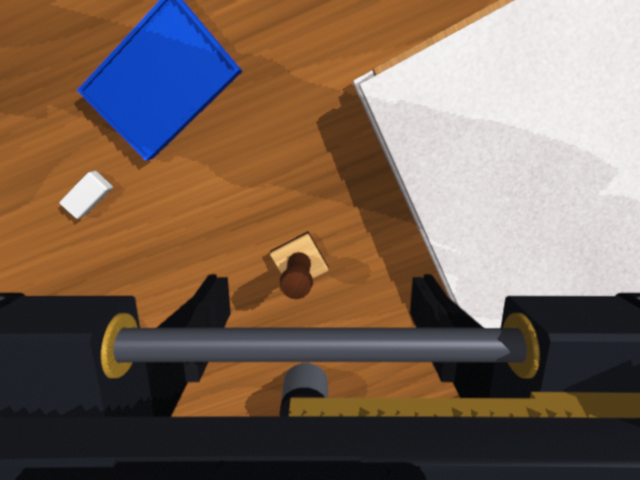

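Emit:
arm_command --series '[[[-40, -16, 4], 0], [[-48, -20, 44], 0], [[-48, -20, 64], 0], [[-48, -20, 64], 0], [[-48, -20, 64], 0]]' --grip -0.3

```text
time_s: 1.15
tool_pos: [0.4421, 0.4006, 0.1417]
tool_rot: [-180.0, -0.0, 158.9]
force: [-0.1, 0.2, -0.4]
grip_width: 0.0589
grasp_force: 0.0
```

```bash
python3 look.py w2
python3 - <<'E'
from h import *
D=np.load('w2.npz'); W=D['W']; im=D['im']
m=(np.hypot(W[...,0]-.4508,W[...,1]-.3895)<.05)
for lo,hi in((.006,.02),(.02,.05),(.05,.09)):
    p=W[m&(W[...,2]>lo)&(W[...,2]<hi)]
    if len(p)>20: r=cv2.minAreaRect((p[:,:2]*1000).astype(np.float32)); print(lo,len(p),p.mean(0).round(4),np.round(r[0],1),np.round(r[1],1),r[2])
go(.4508,.3895,.025,158.8)
E
```

```text
0.006 1721 [0.4443 0.397  0.0124] [451.8 393.3] [43.7 44.2] 6.852346897125244
0.02 253 [0.4436 0.397  0.0313] [444.9 395.8] [21.7 10. ] 70.46524047851562
0.05 1448 [0.4494 0.3946 0.0656] [451.  393.9] [27.7 28. ] 21.23798179626465
go [-12, -8, 118] 0.001 from [0.443 0.401 0.143] 158.9 q7 25 t 1.2
```

View pics/w2.png

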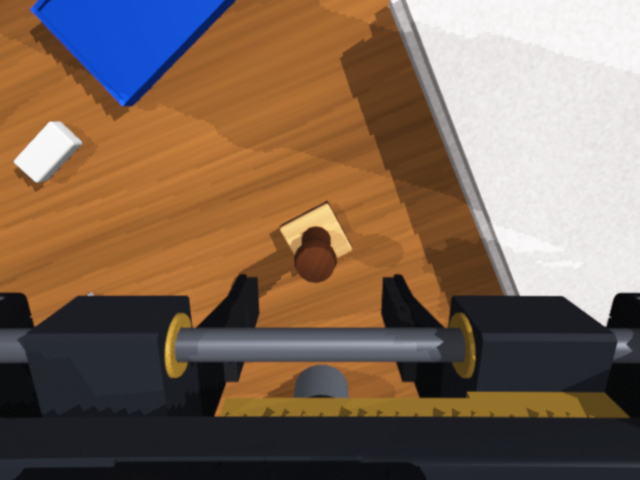

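Stamp is centred at (0.4515, 0.3935), handle top at about (315,262) between the fingers. Now I descend, grip and lift.

Emit:
arm_command --series '[[[-11, -4, 20], 0], [[-11, -4, 60], 0], [[-11, -4, 95], 0], [[-11, -4, 118], 0], [[-11, -4, 118], 0]]'

```text
time_s: 1.7
tool_pos: [0.4503, 0.3925, 0.0222]
tool_rot: [-179.9, -0.1, 158.9]
force: [-0.9, -0.7, -0.0]
grip_width: 0.0567
grasp_force: 0.0
```

Emit:
arm_command --series '[[[0, 0, 0], 0], [[0, 0, 0], 0], [[0, 0, 0], 0], [[0, 0, 0], 0], [[0, 0, 0], 0]]' --grip 1 --grip_force 15

```text
time_s: 2.2
tool_pos: [0.4519, 0.3931, 0.0246]
tool_rot: [179.9, 0.0, 158.8]
force: [0.8, 0.8, 1.4]
grip_width: 0.0283
grasp_force: 15.0
```

Run:
```python
from h import *
o=env.get_obs(); print(o['grip_width'],o['grasp_force'],o['force'])
go(.479,.140,.12,o['tool_rot'][2])
```

```text
0.028286446216982702 14.973380551527953 [0.75696253 0.75110539 1.39864568]
go [-117, -226, -95] -0.0 from [0.452 0.393 0.025] 158.8 q7 27 t 2.2
```

Emit:
arm_command --series '[[[0, 0, -20], 0], [[0, 0, -50], 0], [[0, 0, -90], 0], [[0, 0, -95], 0], [[0, 0, -95], 0]]'

```text
time_s: 2.7
tool_pos: [0.4521, 0.3931, 0.1203]
tool_rot: [179.8, 0.1, 158.8]
force: [-0.3, 0.9, -0.9]
grip_width: 0.0286
grasp_force: 15.0
```

Emit:
arm_command --series '[[[-20, -40, 0], 0], [[-42, -80, 0], 0], [[-63, -120, 0], 0], [[-84, -160, 0], 0], [[-94, -180, 0], 0]]'

```text
time_s: 3.2
tool_pos: [0.4732, 0.1851, 0.1166]
tool_rot: [-179.8, -0.1, 158.5]
force: [-0.2, -0.4, -0.8]
grip_width: 0.0282
grasp_force: 15.0
```

Emit:
arm_command --series '[[[-15, -30, 0], 0], [[-20, -42, 0], 0], [[-20, -42, 0], 0], [[-20, -42, 0], 0], [[-20, -42, 0], 0]]'

```text
time_s: 3.7
tool_pos: [0.477, 0.1462, 0.1182]
tool_rot: [180.0, -0.0, 159.0]
force: [-0.4, -0.1, -0.4]
grip_width: 0.0286
grasp_force: 15.0
```

```bash
python3 look.py w3
python3 - <<'E'
from h import *
o=env.get_obs(); print(o['grip_width'],o['grasp_force'],o['force'],o['qpos'])
go(.479,.140,.04,o['tool_rot'][2])
E
```

```text
0.028364382405447416 15.002623851651151 [ 0.34152313  0.03407423 -0.32464848] [-33.38600924   5.00653819  13.98853291 112.62353772  -1.38940681
  62.53613136  50.16458038]
go [-4, -5, 78] -0.0 from [0.477 0.146 0.118] 159.0 q7 50 t 3.75
```

View pics/w3.png

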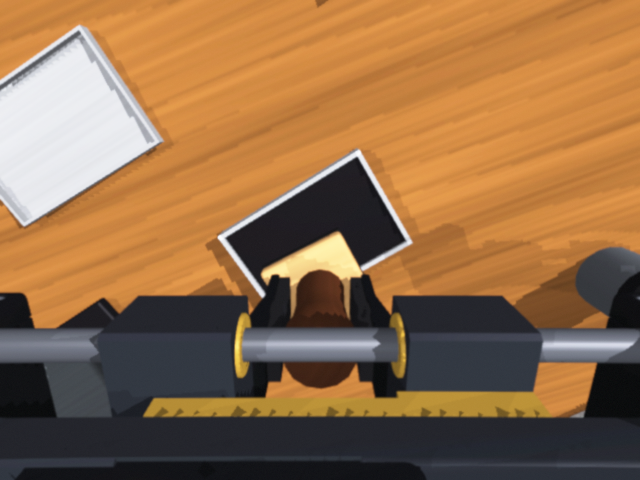

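The stamp is held. The pad's far edge is visible with corners at (219,238), (359,151) and (411,241). Now I refine the pad pose and check the stamp's tilt.

Run:
```python
from h import *
D=np.load('w3.npz'); W=D['W']; im=D['im']; c=dict(viewer.calibration('wrist')); c['T']=D['T']
w=px2w(c,[(219,237),(359,151),(411,241)],.015)[:,:2]; print(w.round(4))
L=w[0]-w[1]; S=w[1]-w[2]; print(np.hypot(*L),np.hypot(*S),np.degrees(np.arctan2(-L[0],L[1])),np.degrees(np.arctan2(L[0],-L[1])),np.degrees(np.arctan2(S[1],S[0])))
print('ctr',(w[0]+w[2])/2)
# stamp base tilt: fit plane to tan pixels
hsv=cv2.cvtColor(im,cv2.COLOR_BGR2HSV)
m=(W[...,2]>.07)&(W[...,2]<.14); m[:230]=0;m[285:]=0;m[:,:262]=0;m[:,365:]=0
m&=(im[...,2]>170)
p=W[m]; A=np.c_[p[:,:2]-p[:,:2].mean(0),np.ones(len(p))]; s=np.linalg.lstsq(A,p[:,2],rcond=None)[0]; print(len(p),'tilt',s, p.mean(0))
```

```text
[[0.4523 0.0779]
 [0.431  0.1928]
 [0.5052 0.2069]]
0.1169056754951395 0.07551720571117251 -169.52135188375107 10.478648116248927 -169.25555179117825
ctr [0.47874113 0.14237538]
2587 tilt [ 0.03438684 -0.01403889  0.10584712] [0.46243709 0.15122712 0.10584712]
```

Emit:
arm_command --series '[[[-4, -4, 10], 0], [[-4, -4, 40], 0], [[-4, -4, 65], 0], [[-4, -4, 76], 0], [[-4, -4, 76], 0]]'

```text
time_s: 4.25
tool_pos: [0.4782, 0.1386, 0.0406]
tool_rot: [-179.8, -0.2, 158.8]
force: [0.5, 0.5, -0.3]
grip_width: 0.0282
grasp_force: 15.0
```

Emit:
arm_command --series '[[[0, 0, 3], 0], [[0, 0, 5], 0], [[0, 0, 5], 0], [[0, 0, 5], 0], [[0, 0, 5], 0]]'

```text
time_s: 4.75
tool_pos: [0.4801, 0.1392, 0.0381]
tool_rot: [180.0, 0.0, 158.8]
force: [0.3, -1.4, -0.7]
grip_width: 0.0283
grasp_force: 15.0
```

Run:
```python
from h import *
o=env.get_obs(); print(o['grip_width'],o['grasp_force'],o['force'])
go(.479,.141,.0366,o['tool_rot'][2])
```

```text
0.02831158271681666 15.002606654288684 [ 0.34514932 -1.38708333 -0.71312923]
go [2, 1, 1] -0.0 from [0.48  0.139 0.038] 158.8 q7 53 t 4.75
```

Emit:
arm_command --series '[[[2, 1, 2], 0], [[2, 1, 2], 0], [[2, 1, 2], 0], [[2, 1, 2], 0], [[2, 1, 2], 0]]'

```text
time_s: 5.25
tool_pos: [0.4794, 0.1404, 0.0365]
tool_rot: [179.9, 0.1, 158.8]
force: [0.4, -3.1, 6.1]
grip_width: 0.0285
grasp_force: 15.0
```

Emit:
arm_command --series '[[[0, 0, 0], 0], [[0, 0, 0], 0], [[0, 0, 0], 0], [[0, 0, 0], 0], [[0, 0, 0], 0]]' --grip -0.3

```text
time_s: 5.75
tool_pos: [0.4779, 0.1408, 0.0353]
tool_rot: [-180.0, -0.0, 158.8]
force: [-0.3, -0.2, 0.5]
grip_width: 0.0549
grasp_force: 0.0
```

Emit:
arm_command --series '[[[0, 0, -15], 0], [[0, 0, -40], 0], [[0, 0, -80], 0], [[0, 0, -120], 0], [[0, 0, -120], 0]]'

```text
time_s: 6.25
tool_pos: [0.4818, 0.142, 0.1613]
tool_rot: [179.6, 0.4, 158.8]
force: [0.5, -0.1, 0.8]
grip_width: 0.0563
grasp_force: 0.0
```

```bash
python3 look.py w4
python3 - <<'E'
from h import *
W=np.load('w4.npz')['W']; im=np.load('w4.npz')['im']
m=(np.hypot(W[...,0]-.479,W[...,1]-.141)<.03)
for lo,hi in((.02,.034),(.06,.09)):
    p=W[m&(W[...,2]>lo)&(W[...,2]<hi)]
    if len(p)>20: r=cv2.minAreaRect((p[:,:2]*1000).astype(np.float32)); print(lo,len(p),p.mean(0).round(4),np.round(r[0],1),np.round(r[1],1),r[2])
go(.595,.340,.16,150)
o=env.get_obs();print(o['qpos'])
E
```

```text
0.02 1642 [0.4716 0.1442 0.0246] [479.4 140.5] [44.4 44. ] 7.204658508300781
0.06 1394 [0.4771 0.1415 0.0777] [478.3 141.2] [27.5 27.6] 21.685222625732422
go [-35, 227, -2] 0.154 from [0.48  0.141 0.158] 158.8 q7 50 t 6.3
[-33.41954652   2.59255613  14.41160934 110.16039507  -0.75069403
  66.97361353  50.08449052]
```

View pics/w4.png

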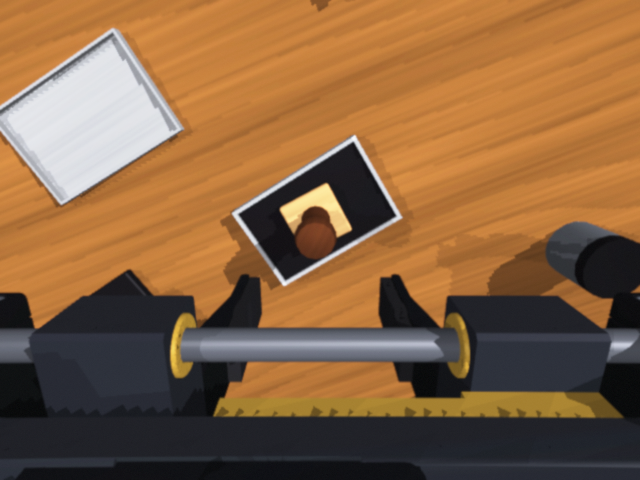

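The stamp sits upright in the middle of the pad: base at (315,212), centre (0.479, 0.141). Next the tub.

Emit:
arm_command --series '[[[-7, 45, 0], 0.14], [[-14, 90, 0], 0.28], [[-21, 135, 0], 0.42], [[-28, 180, 0], 0.56], [[-35, 222, 0], 0.7]]' --grip -0.7

```text
time_s: 6.8
tool_pos: [0.5909, 0.3366, 0.1534]
tool_rot: [-179.8, -0.0, 118.4]
force: [0.9, -1.0, 1.0]
grip_width: 0.0735
grasp_force: 0.0
```

Emit:
arm_command --series '[[[0, 0, 0], 0.14], [[0, 0, 0], 0.28], [[0, 0, 0], 0.31], [[0, 0, 0], 0.31], [[0, 0, 0], 0.31]]'

```text
time_s: 7.3
tool_pos: [0.5908, 0.3347, 0.1551]
tool_rot: [-180.0, 0.0, 101.1]
force: [-0.1, -0.5, -0.4]
grip_width: 0.0736
grasp_force: 0.0
```

```bash
cat > obj.py <<'E'
import sys
from h import *
n=sys.argv[1]; x,y,r,lo,hi=map(float,sys.argv[2:7])
W=np.load(n+'.npz')['W']; m=(np.hypot(W[...,0]-x,W[...,1]-y)<r)&(W[...,2]>lo)&(W[...,2]<hi); p=W[m]
q=cv2.minAreaRect((p[:,:2]*1000).astype(np.float32)); print(n,len(p),p.mean(0).round(4),'rect',np.round(q[0],1),np.round(q[1],1),round(q[2],1),'z95',round(np.percentile(p[:,2],95),4))
E
python3 look.py w5; python3 obj.py w5 .595 .34 .05 .035 .07; python3 obj.py w5 .595 .34 .05 .044 .056
python3 - <<'E'
from h import *
o=env.get_obs(); go(.594,.34,.015,100.6)
c=dict(viewer.calibration('wrist')); c['T']=np.load('w4.npz')['T']
w=px2w(c,[(233,214),(355,137),(401,215),(284,285)],.015)[:,:2]; print(w.mean(0))
E
```

```text
w5 3755 [0.5931 0.3451 0.0498] rect [593.3 343.7] [49.3 49.6] 78.2 z95 0.0516
w5 3638 [0.5932 0.3445 0.0501] rect [593.3 343.7] [49.3 49.6] 78.5 z95 0.0516
go [5, 4, 140] 0.007 from [0.591 0.335 0.155] 101.0 q7 -16 t 7.35
[0.4790603  0.14243124]
```

Emit:
arm_command --series '[[[8, 4, 20], 0], [[8, 4, 65], 0], [[8, 4, 110], 0], [[8, 4, 138], 0], [[8, 4, 138], 0]]'

```text
time_s: 7.85
tool_pos: [0.5907, 0.3427, 0.0124]
tool_rot: [-179.6, 0.1, 101.0]
force: [0.0, -1.7, -0.8]
grip_width: 0.0743
grasp_force: 0.0
```

Emit:
arm_command --series '[[[0, 0, 0], 0], [[0, 0, 0], 0], [[0, 0, 0], 0], [[0, 0, 0], 0], [[0, 0, 0], 0]]' --grip 1 --grip_force 15

```text
time_s: 8.35
tool_pos: [0.594, 0.3441, 0.0191]
tool_rot: [179.9, -0.1, 101.0]
force: [-1.1, -0.2, 4.0]
grip_width: 0.049
grasp_force: 15.0
```

Emit:
arm_command --series '[[[0, 0, -20], 0], [[0, 0, -60], 0], [[0, 0, -100], 0], [[0, 0, -125], 0], [[0, 0, -125], 0]]'

```text
time_s: 8.85
tool_pos: [0.5961, 0.3449, 0.148]
tool_rot: [179.5, -0.2, 100.9]
force: [0.5, 0.0, -0.9]
grip_width: 0.0488
grasp_force: 15.0
```

Run:
```python
from h import *
o=env.get_obs(); print(o['grip_width'],o['grasp_force']); go(.4997,.0314,.142,100.6)
```

```text
0.0487731397650347 14.999853753251955
go [-290, -154, 6] 0.006 from [0.596 0.345 0.148] 100.9 q7 -16 t 8.85
```

Emit:
arm_command --series '[[[-42, -22, 0], 0], [[-84, -44, 0], 0], [[-126, -66, 0], 0], [[-168, -88, 0], 0], [[-210, -111, 0], 0]]'

```text
time_s: 9.35
tool_pos: [0.5227, 0.1144, 0.141]
tool_rot: [-179.9, 0.0, 101.0]
force: [0.4, -0.2, 0.0]
grip_width: 0.0489
grasp_force: 15.0
```

Emit:
arm_command --series '[[[-40, -21, 0], 0], [[-70, -37, 0], 0], [[-80, -43, 4], 0], [[-80, -43, 6], 0], [[-80, -43, 6], 0]]'

```text
time_s: 9.85
tool_pos: [0.497, 0.0312, 0.1356]
tool_rot: [-179.9, -0.0, 101.0]
force: [-0.3, 1.1, -2.2]
grip_width: 0.0487
grasp_force: 15.0
```

```bash
python3 look.py w6
python3 - <<'E'
from h import *
o=env.get_obs(); print(o['grip_width'],o['grasp_force']); go(.4997,.0314,.021,100.6)
E
```

```text
0.0486525247551018 15.000223054667003
go [-1, 2, 115] 0.008 from [0.497 0.032 0.136] 101.1 q7 6 t 9.9
```

View pics/w6.png

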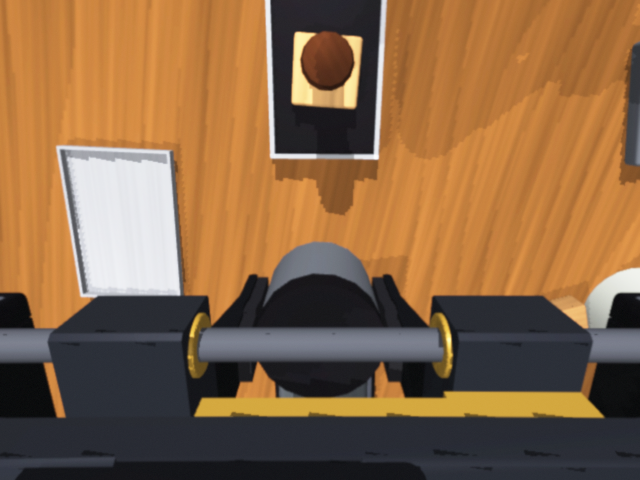

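The tub is held over the row. The pad's near short edge runs from (271,157) to (379,157), centred on the tub axis at about (320,300).

Emit:
arm_command --series '[[[-1, 2, 30], 0], [[-1, 2, 70], 0], [[-1, 2, 100], 0], [[-1, 2, 112], 0], [[-1, 2, 114], 0]]'

```text
time_s: 10.4
tool_pos: [0.4986, 0.0302, 0.0211]
tool_rot: [-179.8, 0.0, 101.1]
force: [-0.5, -0.2, -0.5]
grip_width: 0.049
grasp_force: 15.0
```

Emit:
arm_command --series '[[[0, 0, 2], 0], [[0, 0, 3], 0], [[0, 0, 3], 0], [[0, 0, 3], 0], [[0, 0, 3], 0]]'

```text
time_s: 10.9
tool_pos: [0.5, 0.0292, 0.0202]
tool_rot: [179.9, -0.0, 100.9]
force: [0.7, -1.1, -0.8]
grip_width: 0.0489
grasp_force: 15.0
```

Run:
```python
from h import *
o=env.get_obs(); print(o['force']); go(.4997,.0314,.018,100.6)
c=dict(viewer.calibration('wrist')); c['T']=np.load('w6.npz')['T']
w=px2w(c,[(271,157),(379,157)],.015)[:,:2]; x=np.array([.983,.184]); y=np.array([-.184,.983])
print(w, w.mean(0)+.059*-y*-1, 'tub from edge', w.mean(0)-(.1125-.059)*y)
```

```text
[ 0.74173247 -1.13540634 -0.77000656]
go [2, 0, 2] 0.006 from [0.5   0.029 0.02 ] 100.9 q7 11 t 10.9
[[0.45191646 0.07771051]
 [0.52889161 0.09265981]] [0.47954804 0.14318216] tub from edge [0.50024804 0.03259466]
```

Emit:
arm_command --series '[[[2, 0, 2], 0], [[2, 0, 3], 0], [[2, 0, 3], 0], [[2, 0, 3], 0], [[2, 0, 3], 0]]'

```text
time_s: 11.4
tool_pos: [0.4999, 0.0301, 0.0187]
tool_rot: [180.0, 0.0, 100.9]
force: [-6.2, -2.4, 16.9]
grip_width: 0.0489
grasp_force: 15.0
```

Emit:
arm_command --series '[[[0, 0, 0], 0], [[0, 0, 0], 0], [[0, 0, 0], 0], [[0, 0, 0], 0], [[0, 0, 0], 0]]' --grip -0.6

```text
time_s: 11.9
tool_pos: [0.499, 0.0312, 0.0163]
tool_rot: [-180.0, -0.0, 101.0]
force: [-0.6, -0.3, -0.2]
grip_width: 0.0688
grasp_force: 0.0
```

Emit:
arm_command --series '[[[0, 0, -20], 0], [[0, 0, -60], 0], [[0, 0, -100], 0], [[0, 0, -150], 0], [[0, 0, -170], 0]]'

```text
time_s: 12.4
tool_pos: [0.5013, 0.0312, 0.1912]
tool_rot: [179.6, -0.0, 100.9]
force: [1.4, -0.1, -0.6]
grip_width: 0.0694
grasp_force: 0.0
```

```bash
python3 look.py w7; python3 obj.py w7 .5 .031 .04 .04 .06
python3 - <<'E'
from h import *
go(.456,-.392,.16,50)
E
```

```text
w7 2865 [0.4996 0.0308 0.05  ] rect [499.8  29.8] [49.3 49.6] 77.6 z95 0.0516
go [-407, -126, 33] 0.889 from [0.502 0.031 0.193] 100.9 q7 5 t 12.45
```

View pics/w7.png

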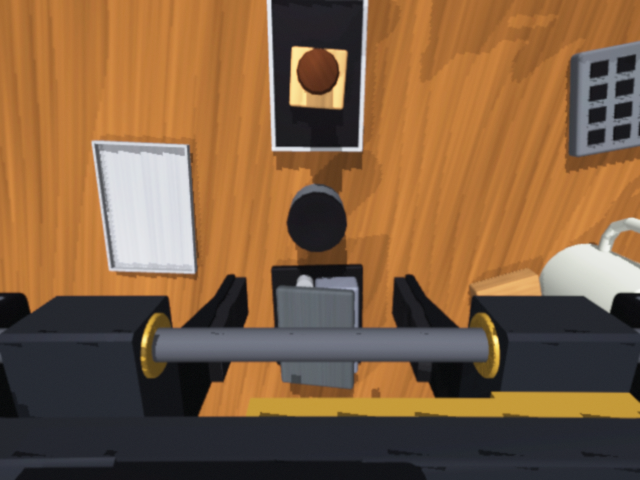

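The tub stands in line between the pad and the punch, at px (316,222), centre (0.500, 0.030). Next the glue stick; I check the heights around it on the way.

Emit:
arm_command --series '[[[-45, -14, 0], 0.14], [[-90, -28, 0], 0.28], [[-135, -42, 0], 0.42], [[-180, -56, 0], 0.56], [[-225, -70, 0], 0.7]]' --grip -0.3

```text
time_s: 12.95
tool_pos: [0.4725, -0.2047, 0.1863]
tool_rot: [180.0, -0.0, 60.5]
force: [0.6, 0.0, 0.4]
grip_width: 0.0568
grasp_force: 0.0
```

Run:
```python
from h import *
W=np.load('top0.npz')['W']
for x,y,R in((.456,-.394,.13),(.593,-.336,.13)):
    for dy in (.05,-.05,-.07,-.09,-.11,.09):
        m=(abs(W[...,0]-x)<.04)&(abs(W[...,1]-y-dy)<.01); print(dy,np.nanmax(W[m][:,2]).round(3),end='; ')
    print()
m=(abs(W[...,1]+.335)<.02)
for x in np.arange(.48,.76,.02):
    k=m&(abs(W[...,0]-x)<.01); print(round(x,2),np.nanmax(W[k][:,2]).round(3),end='; ')
go(.456,-.394,.17,10.6)
```

```text
0.05 0.006; -0.05 0.008; -0.07 0.034; -0.09 0.035; -0.11 0.035; 0.09 0.007; 
0.05 0.01; -0.05 0.009; -0.07 0.007; -0.09 0.008; -0.11 0.006; 0.09 0.009; 
0.48 0.006; 0.5 0.006; 0.52 0.007; 0.54 0.052; 0.56 0.056; 0.58 0.057; 0.6 0.057; 0.62 0.055; 0.64 0.053; 0.66 0.059; 0.68 0.064; 0.7 0.042; 0.72 0.043; 0.74 0.041; 0.76 0.042; go [-173, 79, 16] 0.871 from [ 0.472 -0.205  0.186] 60.5 q7 -7 t 12.95
```

Emit:
arm_command --series '[[[-40, 18, 0], 0.14], [[-80, 36, 0], 0.28], [[-120, 55, 5], 0.42], [[-155, 71, 10], 0.56], [[-173, 79, 15], 0.7]]'

```text
time_s: 13.45
tool_pos: [0.456, -0.3966, 0.1711]
tool_rot: [179.9, 0.1, 20.2]
force: [0.1, -0.3, -0.5]
grip_width: 0.0566
grasp_force: 0.0
```

Emit:
arm_command --series '[[[0, 0, 0], 0.14], [[0, 0, 0], 0.17], [[0, 0, 0], 0.17], [[0, 0, 0], 0.17], [[0, 0, 0], 0.17]]'

```text
time_s: 13.95
tool_pos: [0.4583, -0.392, 0.1716]
tool_rot: [-180.0, -0.0, 11.1]
force: [-0.8, -0.8, 0.2]
grip_width: 0.0566
grasp_force: 0.0
```

```bash
python3 look.py w8; python3 obj.py w8 .456 -.394 .04 .02 .09;python3 obj.py w8 .456 -.394 .04 .06 .08
python3 -c "
from h import *
go(.456,-.394,.024,10.6)"
```

```text
w8 1459 [ 0.4623 -0.3911  0.0617] rect [ 459.1 -391.5] [26.2 26.7] 50.6 z95 0.0714
w8 1021 [ 0.4597 -0.3917  0.07  ] rect [ 458.4 -391.9] [25.4 25.4] 77.2 z95 0.0716
go [-3, 1, 148] 0.009 from [ 0.458 -0.392  0.172] 11.1 q7 -27 t 14.0
```

View pics/w8.png

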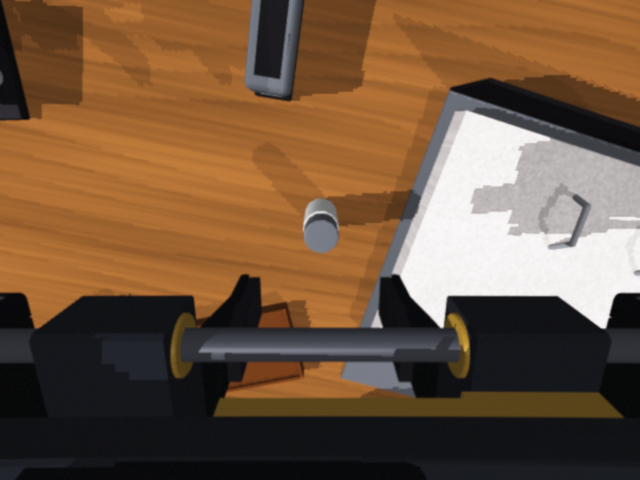

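The glue stick is at px (321,232), at (0.4585, -0.392), already under the tool. The binder edge is clear of the right finger.

Emit:
arm_command --series '[[[0, 0, 40], 0], [[0, 0, 80], 0], [[0, 0, 120], 0], [[0, 0, 146], 0], [[0, 0, 146], 0]]'

```text
time_s: 14.5
tool_pos: [0.4556, -0.3901, 0.0219]
tool_rot: [-179.7, 0.3, 11.1]
force: [0.2, -0.2, 0.2]
grip_width: 0.0566
grasp_force: 0.0
```

Emit:
arm_command --series '[[[0, 0, 0], 0], [[0, 0, 0], 0], [[0, 0, 0], 0], [[0, 0, 0], 0], [[0, 0, 0], 0]]' --grip 1 --grip_force 12

```text
time_s: 15.0
tool_pos: [0.4584, -0.3929, 0.0265]
tool_rot: [180.0, -0.1, 11.0]
force: [0.3, 0.3, 2.4]
grip_width: 0.0261
grasp_force: 12.0
```

Emit:
arm_command --series '[[[0, 0, -20], 0], [[0, 0, -60], 0], [[0, 0, -100], 0], [[0, 0, -140], 0], [[0, 0, -150], 0]]'

```text
time_s: 15.5
tool_pos: [0.4594, -0.3948, 0.1805]
tool_rot: [179.7, -0.3, 11.0]
force: [0.7, -0.3, 0.6]
grip_width: 0.0264
grasp_force: 12.0
```

```bash
python3 -c "
from h import *
o=env.get_obs(); print(o['grip_width'],o['grasp_force'])
go(.5687,.0435,.178,10.6)"
```

```text
0.026384211661586013 11.998264922294766
go [191, -409, 3] 0.006 from [ 0.459 -0.395  0.181] 11.0 q7 -27 t 15.5
```

Emit:
arm_command --series '[[[20, -43, 0], 0], [[40, -86, 0], 0], [[60, -129, 0], 0], [[80, -172, 0], 0], [[100, -215, 0], 0]]'

```text
time_s: 16.0
tool_pos: [0.5148, -0.1605, 0.1752]
tool_rot: [-180.0, -0.0, 11.0]
force: [1.3, 0.1, -0.5]
grip_width: 0.0266
grasp_force: 12.0
```

Emit:
arm_command --series '[[[20, -43, 0], 0], [[40, -86, 0], 0], [[60, -129, 0], 0], [[80, -172, 0], 0], [[90, -193, 0], 0]]'

```text
time_s: 16.5
tool_pos: [0.5664, 0.05, 0.1747]
tool_rot: [-179.9, 0.0, 11.4]
force: [-0.1, -0.2, 0.2]
grip_width: 0.0273
grasp_force: 12.0
```

Emit:
arm_command --series '[[[0, 0, 20], 0], [[0, 0, 50], 0], [[0, 0, 60], 0], [[0, 0, 60], 0], [[0, 0, 60], 0]]'

```text
time_s: 17.0
tool_pos: [0.567, 0.0436, 0.1163]
tool_rot: [180.0, -0.0, 10.9]
force: [0.7, 0.1, -0.2]
grip_width: 0.0266
grasp_force: 12.0
```

```bash
python3 look.py w9; python3 obj.py w9 .5 .031 .04 .04 .06;python3 -c "
from h import *
o=env.get_obs(); print(o['grip_width'],o['grasp_force'])
go(.5687,.0435,.0265,10.6)"
```

```text
0.027065491577074594 11.99846844887361
go [1, 1, 90] 0.006 from [0.567 0.044 0.117] 11.0 q7 -77 t 17.05obj.py:5: RuntimeWarning: Mean of empty slice.
  q=cv2.minAreaRect((p[:,:2]*1000).astype(np.float32)); print(n,len(p),p.mean(0).round(4),'rect',np.round(q[0],1),np.round(q[1],1),round(q[2],1),'z95',round(np.percentile(p[:,2],95),4))
  ret = um.true_divide(
Traceback (most recent call last):
  File "obj.py", line 5, in <module>
    q=cv2.minAreaRect((p[:,:2]*1000).astype(np.float32)); print(n,len(p),p.mean(0).round(4),'rect',np.round(q[0],1),np.round(q[1],1),round(q[2],1),'z95',round(np.percentile(p[:,2],95),4))
                                                                                                                                                               ~~~~~~~~~~~~~^^^^^^^^^^^
IndexError: index -1 is out of bounds for axis 0 with size 0
```

View pics/w9.png

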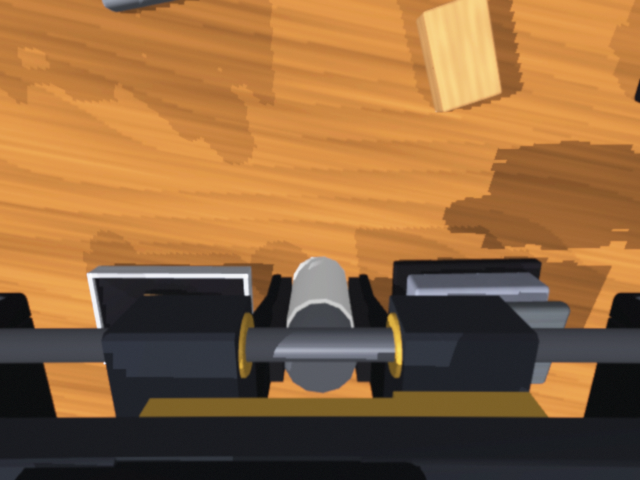

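The glue stick is held at px (320,300). The pad and punch are left and right in front of it, and the space below is clear. Lowering.

Emit:
arm_command --series '[[[1, 1, 30], 0], [[1, 1, 65], 0], [[1, 1, 84], 0], [[1, 1, 88], 0], [[1, 1, 88], 0]]'

```text
time_s: 17.55
tool_pos: [0.5684, 0.0432, 0.0284]
tool_rot: [-180.0, -0.1, 11.0]
force: [0.2, -0.7, -0.9]
grip_width: 0.0265
grasp_force: 12.0
```

Emit:
arm_command --series '[[[0, 0, 2], 0], [[0, 0, 3], 0], [[0, 0, 4], 0], [[0, 0, 4], 0], [[0, 0, 4], 0]]'

```text
time_s: 18.05
tool_pos: [0.5694, 0.0435, 0.0264]
tool_rot: [-179.9, -0.2, 11.0]
force: [-2.2, 0.2, 11.0]
grip_width: 0.0262
grasp_force: 12.0
```

```bash
python3 -c "
from h import *
o=env.get_obs(); print(o['grip_width'],o['grasp_force'],o['force'])
go(.5687,.0435,.0265,10.6)"
```

```text
0.02620472003789118 11.999600809067488 [-2.21746916  0.20786    11.04800591]
go [-1, 0, 0] 0.007 from [0.569 0.043 0.026] 11.0 q7 -72 t 18.05
```

Contact at 11 N. I release and rise.

Emit:
arm_command --series '[[[0, 0, 0], 0], [[0, 0, 0], 0], [[0, 0, 0], 0], [[0, 0, 0], 0], [[0, 0, 0], 0]]' --grip -0.3

```text
time_s: 18.55
tool_pos: [0.5676, 0.0432, 0.0234]
tool_rot: [180.0, 0.0, 11.0]
force: [-0.0, 0.3, -0.4]
grip_width: 0.0543
grasp_force: 0.0
```

Emit:
arm_command --series '[[[0, 0, -15], 0], [[0, 0, -50], 0], [[0, 0, -90], 0], [[0, 0, -130], 0], [[0, 0, -165], 0]]'

```text
time_s: 19.05
tool_pos: [0.5681, 0.0428, 0.1918]
tool_rot: [-180.0, -0.1, 10.9]
force: [0.4, -0.1, -0.1]
grip_width: 0.0565
grasp_force: 0.0
```

```bash
python3 look.py w10; python3 obj.py w10 .5687 .0435 .035 .06 .09; python3 -c "
from h import *
go(.593,-.336,.17,1)"
```

```text
w10 888 [0.5706 0.0444 0.07  ] rect [569.5  44.1] [25.  25.1] 72.0 z95 0.0716
go [-51, 376, 28] 0.173 from [0.571 0.043 0.198] 10.9 q7 -79 t 19.1
```

The glue stands at (0.5695, 0.044). Now the stapler.

Emit:
arm_command --series '[[[-6, 47, 0], 0.03], [[-12, 94, 0], 0.07], [[-19, 141, 0], 0.1], [[-25, 188, 0], 0.14], [[-31, 235, 0], 0.17]]' --grip -0.6

```text
time_s: 19.6
tool_pos: [0.5821, -0.1952, 0.1897]
tool_rot: [-180.0, -0.1, 1.2]
force: [0.9, 1.0, -0.1]
grip_width: 0.0695
grasp_force: 0.0
```

Emit:
arm_command --series '[[[5, 47, 0], 0], [[5, 94, 0], 0], [[5, 141, 10], 0], [[5, 141, 25], 0], [[5, 141, 25], 0]]'

```text
time_s: 20.1
tool_pos: [0.5881, -0.3353, 0.1618]
tool_rot: [-179.9, 0.2, 1.0]
force: [-0.1, 0.9, -0.4]
grip_width: 0.0698
grasp_force: 0.0
```

```bash
python3 look.py w11; python3 obj.py w11 .593 -.338 .07 .035 .065; python3 -c "
from h import *
go(.593,-.338,.027,1)"
```

```text
w11 5241 [ 0.5995 -0.3332  0.0495] rect [ 596.2 -333.1] [94.7 32. ] 1.9 z95 0.0518
go [3, 5, 136] 0.004 from [ 0.59  -0.333  0.163] 1.2 q7 -46 t 20.15
```

View pics/w11.png

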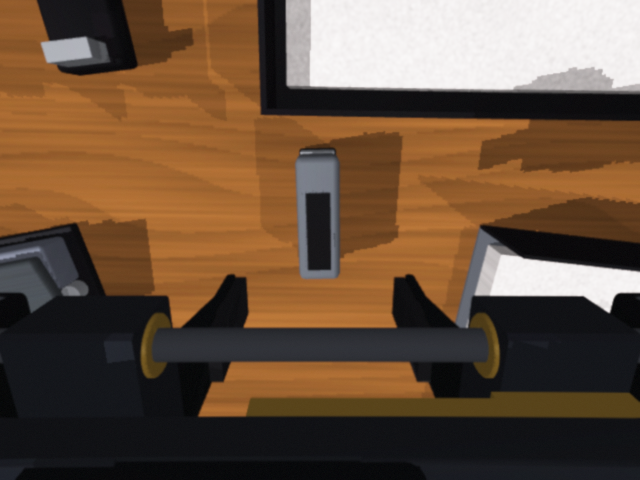

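The stapler's body is at px (318,212), yaw about 1.9°, centre (0.598, -0.333). Nothing near the fingers.

Emit:
arm_command --series '[[[8, 0, 30], -0.01], [[8, 0, 75], -0.01], [[8, 0, 115], -0.01], [[8, 0, 136], -0.01], [[8, 0, 136], -0.01]]'

```text
time_s: 20.65
tool_pos: [0.5976, -0.3295, 0.0247]
tool_rot: [-179.8, 0.3, 2.0]
force: [1.0, -0.4, -0.4]
grip_width: 0.0697
grasp_force: 0.0
```

Emit:
arm_command --series '[[[0, 0, 0], 0], [[0, 0, 0], 0], [[0, 0, 0], 0], [[0, 0, 0], 0], [[0, 0, 0], 0]]' --grip 1 --grip_force 30

```text
time_s: 21.15
tool_pos: [0.5986, -0.3342, 0.0284]
tool_rot: [180.0, -0.1, 1.8]
force: [-0.0, 0.0, -0.2]
grip_width: 0.0373
grasp_force: 0.0
```

Emit:
arm_command --series '[[[0, 0, -15], 0], [[0, 0, -50], 0], [[0, 0, -90], 0], [[0, 0, -130], 0], [[0, 0, -150], 0]]'

```text
time_s: 21.65
tool_pos: [0.599, -0.3354, 0.1826]
tool_rot: [179.9, -0.3, 1.8]
force: [0.1, -1.4, -2.2]
grip_width: 0.0316
grasp_force: 30.0
```

```bash
python3 -c "
from h import *
o=env.get_obs(); print(o['grip_width'],o['grasp_force'],o['force'])
go(.56,-.08,.178,10.6)
go(.458,.255,.178,10.6)"
```

```text
0.031628495487484816 29.969910167274065 [ 0.08481019 -1.36301001 -2.21317217]
go [-31, -257, 5] -0.154 from [ 0.599 -0.335  0.183] 1.8 q7 -46 t 21.65
go [-123, -595, 5] -0.154 from [ 0.599 -0.335  0.183] 1.8 q7 -46 t 21.65
```

Emit:
arm_command --series '[[[-9, -47, 0], 0], [[-18, -94, 0], -0.04], [[-28, -141, 0], -0.08], [[-38, -188, 0], -0.12], [[-48, -235, 0], -0.15]]'

```text
time_s: 22.15
tool_pos: [0.5416, -0.0992, 0.178]
tool_rot: [-180.0, -0.0, 10.5]
force: [0.7, 0.2, -2.4]
grip_width: 0.0314
grasp_force: 30.0
```

```bash
python3 -c "
from h import *
go(.458,.255,.178,10.6)"
```

```text
go [-18, -364, 0] -0.003 from [ 0.542 -0.099  0.178] 10.5 q7 -65 t 22.15
```

Emit:
arm_command --series '[[[-2, -47, 0], 0], [[-5, -94, 0], 0], [[-7, -141, 0], 0], [[-9, -188, 0], 0], [[-12, -235, 0], 0]]'

```text
time_s: 22.65
tool_pos: [0.4877, 0.1295, 0.1785]
tool_rot: [-179.9, -0.1, 10.4]
force: [0.9, 0.2, -3.0]
grip_width: 0.0317
grasp_force: 30.0
```

Emit:
arm_command --series '[[[-2, -47, 0], 0], [[-4, -90, 0], 0], [[-6, -122, 0], 0], [[-6, -122, 0], 0], [[-6, -122, 0], 0]]'

```text
time_s: 23.15
tool_pos: [0.4603, 0.2471, 0.1779]
tool_rot: [180.0, 0.0, 10.5]
force: [0.6, -0.3, -2.2]
grip_width: 0.0315
grasp_force: 30.0
```

```bash
python3 look.py w12; python3 -c "
from h import *
o=env.get_obs(); print(o['grip_width'],o['grasp_force'],o['force'],o['qpos'])
go(.458,.255,.03,10.6)"
```

```text
0.03132015641531743 29.969720874214545 [-0.15027204 -0.44374755 -1.69402283] [ -60.97499059    4.70845497   31.65047221  106.26041026   -2.58427825
   69.75479375 -108.16681857]
go [-1, -9, 148] -0.004 from [0.461 0.246 0.178] 10.3 q7 -108 t 23.2
```

View pics/w12.png

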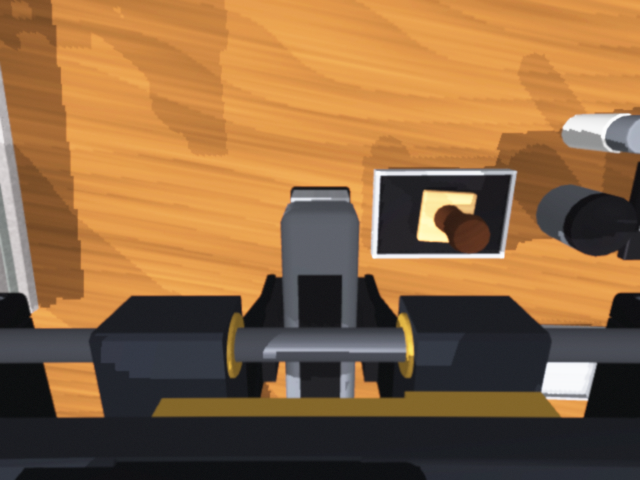

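The stapler is held straight at px (320,290), parallel to the pad's short side. Stamp, tub and glue are all standing. I check the stapler's tilt and height in the hand.

Run:
```python
from h import *
D=np.load('w12.npz'); W=D['W'][215:272,290:350].reshape(-1,3); W=W[~np.isnan(W[:,0])]
A=np.c_[W[:,:2]-W[:,:2].mean(0),np.ones(len(W))]; s=np.linalg.lstsq(A,W[:,2],rcond=None)[0]; print('top plane',s)
W=D['W'][190:330,275:365].reshape(-1,3); W=W[(W[:,2]>.19)&(W[:,2]<.24)]; q=cv2.minAreaRect((W[:,:2]*1000).astype(np.float32)); print(q, 1000*W[:,:2].max(0))
```

```text
top plane [-0.02242652 -0.01058382  0.19237723]
((480.84515380859375, 251.69773864746094), (51.201786041259766, 37.25303268432617), 10.766916275024414) [507.489729   269.91349282]
```

Emit:
arm_command --series '[[[-1, -8, 30], 0], [[-2, -8, 75], 0], [[-2, -8, 115], 0], [[-2, -8, 135], 0], [[-2, -8, 137], 0]]'

```text
time_s: 23.7
tool_pos: [0.4556, 0.2512, 0.0381]
tool_rot: [179.8, 0.3, 10.2]
force: [0.3, 0.3, -1.7]
grip_width: 0.0315
grasp_force: 30.0
```

Emit:
arm_command --series '[[[0, 0, 2], 0], [[0, 0, 4], 0], [[0, 0, 4], 0], [[0, 0, 4], 0], [[0, 0, 4], 0]]'

```text
time_s: 24.2
tool_pos: [0.4574, 0.2551, 0.0373]
tool_rot: [-180.0, -0.1, 10.4]
force: [-0.4, -0.5, -2.8]
grip_width: 0.0318
grasp_force: 30.0
```

```bash
python3 -c "
from h import *
o=env.get_obs(); print(o['force'])
go(.458,.255,.0356,10.6)"
```

```text
[-0.37819767 -0.54470113 -2.76555101]
go [1, 0, 2] -0.003 from [0.457 0.255 0.037] 10.4 q7 -104 t 24.2
```

Not yet in contact; lowering the last 2–3 mm.

Emit:
arm_command --series '[[[1, 0, 1], 0], [[1, 0, 2], 0], [[1, 0, 3], 0], [[1, 0, 3], 0], [[1, 0, 3], 0]]'

```text
time_s: 24.7
tool_pos: [0.4584, 0.2551, 0.035]
tool_rot: [-179.9, -0.0, 10.4]
force: [-3.5, -1.5, 10.0]
grip_width: 0.0319
grasp_force: 30.0
```

Emit:
arm_command --series '[[[0, 0, 0], 0], [[0, 0, 0], 0], [[0, 0, 0], 0], [[0, 0, 0], 0], [[0, 0, 0], 0]]' --grip -0.3

```text
time_s: 25.2
tool_pos: [0.458, 0.2549, 0.0335]
tool_rot: [180.0, 0.0, 10.4]
force: [-0.3, -0.1, 0.5]
grip_width: 0.0554
grasp_force: 0.0
```

Emit:
arm_command --series '[[[0, 0, -15], 0], [[0, 0, -50], 0], [[0, 0, -90], 0], [[0, 0, -130], 0], [[0, 0, -170], 0]]'

```text
time_s: 25.7
tool_pos: [0.4581, 0.2545, 0.2064]
tool_rot: [-180.0, -0.1, 10.4]
force: [-0.5, 0.5, -0.2]
grip_width: 0.0566
grasp_force: 0.0
```

Emit:
arm_command --series '[[[-30, -20, 0], 0], [[-60, -40, 0], 0], [[-60, -60, -10], 0], [[-60, -60, -20], 0], [[-60, -60, -20], 0]]'

```text
time_s: 26.2
tool_pos: [0.3894, 0.3032, 0.2259]
tool_rot: [-179.9, -0.2, 10.4]
force: [0.3, -0.4, 0.3]
grip_width: 0.0566
grasp_force: 0.0
```

```bash
python3 look.py w13; python3 obj.py w13 .458 .255 .065 .035 .06; python3 obj.py w13 .479 .141 .03 .065 .095;  python3 obj.py w13 .5 .031 .04 .04 .06;python3 obj.py w13 .569 .044 .03 .06 .08; python3 -c "
from h import *
c=dict(viewer.calibration('wrist')); print(env.get_obs()['tool_pos'])"
```

```text
w13 4163 [0.4591 0.2572 0.0493] rect [457.5 255.4] [94.6 32.4] 10.6 z95 0.0519
w13 1241 [0.4795 0.1444 0.0775] rect [480.  142.1] [27.7 27.8] 32.8 z95 0.0814
w13 760 [0.4934 0.0492 0.0476] rect [493.7  47.2] [45.  14.8] 20.0 z95 0.0518
[0.38947527 0.3023688  0.22492005]obj.py:5: RuntimeWarning: Mean of empty slice.
  q=cv2.minAreaRect((p[:,:2]*1000).astype(np.float32)); print(n,len(p),p.mean(0).round(4),'rect',np.round(q[0],1),np.round(q[1],1),round(q[2],1),'z95',round(np.percentile(p[:,2],95),4))
  ret = um.true_divide(
Traceback (most recent call last):
  File "obj.py", line 5, in <module>
    q=cv2.minAreaRect((p[:,:2]*1000).astype(np.float32)); print(n,len(p),p.mean(0).round(4),'rect',np.round(q[0],1),np.round(q[1],1),round(q[2],1),'z95',round(np.percentile(p[:,2],95),4))
                                                                                                                                                               ~~~~~~~~~~~~~^^^^^^^^^^^
IndexError: index -1 is out of bounds for axis 0 with size 0
```

View pics/w13.png

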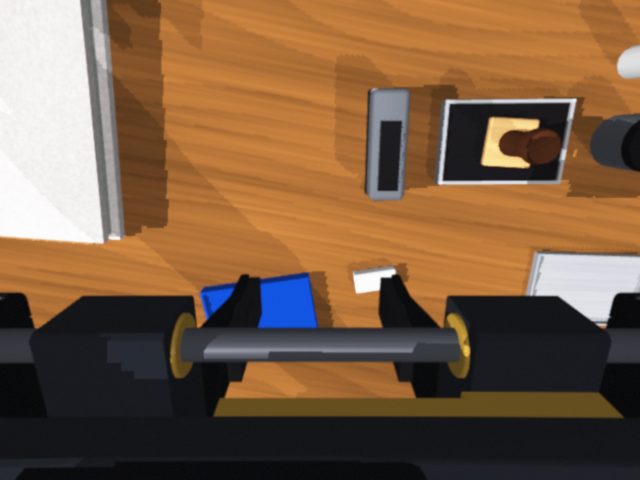

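The stapler stands at px (388,145), parallel to the pad, centre (0.459, 0.255). The stamp is in the pad's middle, and the tub and glue are at the right edge of the view. One numeric check from the top camera, then I hand in.

```bash
python3 - <<'E'
from h import *
im,d,c=cam('top'); np.savez('t2.npz',W=pts(d,c))
E
for a in "t2 .5 .03 .045 .035 .06" "t2 .5695 .044 .03 .05 .09" "t2 .458 .253 .07 .035 .06" "t2 .479 .14 .03 .06 .095"; do python3 obj.py $a 2>&1|tail -1; done
python3 -c "
from h import *
o=env.get_obs(); print(o['time_s'],o['force'],abs(o['joint_velocities']).max())"
```

```text
t2 320 [0.4987 0.0285 0.0496] rect [498.7  27.7] [47.7 47.6] 89.4 z95 0.0533
t2 100 [0.566  0.0421 0.0683] rect [566.9  41.2] [23.7 24.5] 0.4 z95 0.0745
t2 517 [0.4556 0.2515 0.0488] rect [456.2 253. ] [95.4 32.8] 10.6 z95 0.0531
t2 114 [0.4782 0.1386 0.0775] rect [479.  139.1] [27.3 26.8] 1.4 z95 0.0824
26.3 [-0.3376413  -0.415125   -0.16226267] 1.0123616450525172
```

All four objects stand upright where planned.

```bash
python3 -c "
from cell import env
print(env.sign_off())"
```

```text
the job is handed in; nothing more can be done
None
```

The job is handed in at about 26 s of the 117 s: stamp, tub, glue stick and stapler were each measured upright within a few millimetres of their targets and left free, and the sign-off returned no verdict.

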